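Pack the alarm kit, leave the returns

TASK

Pack one alarm kit into the open divided carton, each device standing upright in the middle of its own coloured pad: the black-domed camera on yellow, the orange-domed siren on white, the black keypad on green and the grey battery pack on blue. The camera with the red collar and the battery pack with the red tape are customer returns: leave them where they are.

Things in the scene. Friction and masses are not known exactly. Their poses are not given: they have to be found in the camera images.
- camera: good dome camera: all-white round base 46 mm in diameter and 34 mm tall, smaller black dome on top (32 mm across), 49 mm tall in all; about 0.15 kg. Grip it across the round base. Stands loose on the bench, beside the carton. Origin: centre of the underside, z up.
- siren: siren: white round base 46 mm in diameter and 34 mm tall, smaller orange dome on top (32 mm across), 49 mm tall in all; about 0.12 kg. Grip it across the round base. Stands loose on the bench, beside the carton. Origin: centre of the underside, z up.
- keypad: black keypad block lying flat, nine small white keys and a steel strip on top; 64 mm along its x, 40 mm along its y, 34 mm tall (36 mm over the keys); about 0.16 kg. Grip it across the 40 mm (its y). Stands loose on the bench, beside the carton. Origin: centre of the underside, z up.
- battery: good battery pack: plain grey block, two small brass contacts on top at its +x end; 64 mm along its x, 40 mm along its y, 38 mm tall (41 mm over the contacts); about 0.3 kg. Grip it across the 40 mm (its y). Stands loose on the bench, beside the carton. Origin: centre of the underside, z up.
- returned_camera: returned camera, to be left alone: the same as the camera but with a red collar round the upper part of its white base; 46 mm in diameter, 49 mm tall. Stands loose on the bench, beside the carton. Origin: centre of the underside, z up.
- returned_battery: returned battery pack, to be left alone: the same as the battery pack but with a 24 mm wide red tape around it; 64 x 40 x 38 mm. Stands loose on the bench, beside the carton. Origin: centre of the underside, z up.
- pad_yellow: yellow pad for the camera: fixed, 80 x 80 mm, 4 mm thick, centred in its cell of the open kraft carton. Origin: centre of its underside, 4 mm above the bench (top face 4 mm higher); z up, x and y along the carton's walls. Cell 94 x 94 mm inside; above the pad's origin the dividers reach 18 mm, the outer walls 32 mm. Which pad is in which cell varies, as do the carton's place and yaw.
- pad_white: white pad for the siren: fixed, 80 x 80 mm, 4 mm thick, centred in its cell of the open kraft carton. Origin: centre of its underside, 4 mm above the bench (top face 4 mm higher); z up, x and y along the carton's walls. Cell 94 x 94 mm inside; above the pad's origin the dividers reach 18 mm, the outer walls 32 mm. Which pad is in which cell varies, as do the carton's place and yaw.
- pad_green: green pad for the keypad: fixed, 80 x 80 mm, 4 mm thick, centred in its cell of the open kraft carton. Origin: centre of its underside, 4 mm above the bench (top face 4 mm higher); z up, x and y along the carton's walls. Cell 94 x 94 mm inside; above the pad's origin the dividers reach 18 mm, the outer walls 32 mm. Which pad is in which cell varies, as do the carton's place and yaw.
- pad_blue: blue pad for the battery pack: fixed, 80 x 80 mm, 4 mm thick, centred in its cell of the open kraft carton. Origin: centre of its underside, 4 mm above the bench (top face 4 mm higher); z up, x and y along the carton's walls. Cell 94 x 94 mm inside; above the pad's origin the dividers reach 18 mm, the outer walls 32 mm. Which pad is in which cell varies, as do the carton's place and yaw.
Mind the look-alikes: they are no part of the job. Leave any purple look-alike of the camera alone. Leave any pink look-alike of the siren alone.

How it is judged:
At the end, for the whole second after the job is handed in: Camera on the yellow pad, siren on white, keypad on green, battery pack on blue: each upright (within 0.12 rad), resting on the pad's face, its centre within 15 mm of the pad's centre (any yaw), released and at rest. Both red-marked returns within 25 mm of where they started (horizontal distance between camera and pad_yellow below 0.015 m and z of camera in the frame of pad_yellow between 0 and 0.009 m and angle between each of camera, siren, keypad, battery's own z axis and vertical below 0.12 rad and linear speed of each of camera, siren, keypad, battery below 0.02 m/s and angular speed of each of camera, siren, keypad, battery below 0.2 rad/s and horizontal distance between siren and pad_white below 0.015 m and z of siren in the frame of pad_white between 0 and 0.009 m and horizontal distance between keypad and pad_green below 0.015 m and z of keypad in the frame of pad_green between 0 and 0.009 m and horizontal distance between battery and pad_blue below 0.015 m and z of battery in the frame of pad_blue between 0 and 0.009 m and distance of each of returned_camera, returned_battery from where it was at the start of the episode below 0.025 m); the robot touches nothing.
It fails at once if a red-marked return is shifted by 25 mm or more, or tipped over (distance of any of returned_camera, returned_battery from where it was at the start of the episode above 0.025 m or angle between any of returned_camera, returned_battery's own z axis and vertical above 0.5 rad).
It also fails if it takes over 106 s, if anything falls off the work surface, if the arm or the gripper's body presses on something with over 40 N, if the wrist force passes 120 N, or if a joint passes its speed limit or range.

ROBOT

A 7-joint arm with a two-finger parallel gripper is mounted at the origin on the work surface. World frame = base frame: x ahead of the robot, y to its left, z up, the work surface at z = 0. Lengths are in m, angles in rad, forces in N, time in s.
With the tool pointing down it reaches from about 0.425 to 0.925 m from the base axis. Payload 6.8 kg.
Tool frame: the origin (TCP) lies between the finger pads; the fingertips stand r.tcp_to_tips ahead of it and the grasp point (between the pads) lies 3 mm ahead of it (r.tcp_to_tips is the distance from the TCP to the fingertips, in m); z points along the fingers, y is the line along which they close (so a half turn about z gives the same grasp; the last joint's range is limited). The gripper opens to 85 mm and grips with 20 to 120 N. Pads are 22 mm wide; open, the fingers measure 114 mm over their backs; the gripper's body (76 mm by 85 mm) begins 54 mm behind the grasp point. The pads swing forward as they close: fully open they stand 13 mm farther back than shut.
Start: joints at [1.189, 0.477, 0.022, 1.555, -0.011, 1.109, -0.083], TCP at [0.183, -0.65, 0.253] pointing down, gripper open.
Joint ranges: [-2.96, 2.96], [-0.34, 2.1], [-1.41, 1.46], [0.24, 2.44], [-1.37, 4.51], [0.17, 1.92], [-2.96, 2.96]. Speed limits (rad/s): [2.39, 2.39, 3.14, 3.14, 3.14, 3.14, 3.14].

INTERFACE

Orientations are given as a rotation vector (axis times angle).
In Python, from bench import r gives the robot as it stands. The module is installed in compiled form; this text tells all that it offers.
- The arm moves only by the tool step_arm, never from a script. Its argument "moves" is a list of rows, each an object of numbers: "rx", "ry", "rz": the turn, a rotation vector about the tool's x, y, z in degrees; "dx", "dy", "dz": the shift along the tool's x, y, z in mm; "gripper": the opening, from -1 (shut) to 1 (fully open). In form: [{"rx": .., "ry": .., "rz": .., "dx": .., "dy": .., "dz": .., "gripper": ..}, ...]. A call has 1 to 20 rows; each row shifts and turns the commanded pose from where the row before left it, along the tool's axes as they then stand; what a row does not reach is not made up. A row lasts 1/8 s, in which the tool goes at most 62.5 mm and 10.7 degrees, less where a joint would pass 70% of its speed; a pose out of reach is approached as far as the arm can. A call is refused whole if a number of a shift passes 62.5 or a number of a turn 10.7, either way. A call with a gripper value outside its range is refused whole. The fingers move at their own pace and stop on an object; "grip_force" is the grip in N (left out, the last holds). Time passes only in rows, so rows that do not move let the fingers close. It gives the time, the measured TCP pose, the force, the opening and the grip force at its end, in the units of the state.
- r.get_obs(): the state, without advancing time (a new reading comes with each control period).
- r.grab_frame(name): name is "side" or "top" or "wrist"; returns the picture (400x640x3 uint8, blue, green, red); there is no depth.
- r.camera_info(name): a dict with "mtx" (3x3 intrinsics, pixels), "D" ([k1, k2, p1, p2, k3] as OpenCV has them; the pictures are not rectified), "rvec" (rotation vector, rad) and "tvec" (3), from world to camera coordinates, as OpenCV has them. Camera axes: x right, y down, z forward; pixel columns grow to the right and rows downward; lengths in m; the calibration is good to about 2 mm. A picture is of the moment at which its call begins: read the wrist's pose just before it. camera_info takes no time and is no camera call; for the wrist camera it gives the pose at the moment of the call.
- r.hand_in(): hands the job in; it is judged then, once.
The state is a dict: "clock": time; "joints": joint angles; "qvel": joint speeds; "tau": joint torques, N m; "tcp_pos": TCP position; "orientation": TCP orientation; "contact_force": force on the tool from outside, world axes, zero at the start; "moment": the same for the moment, N m; "grip_width": finger opening in m; "gripper_force": force on a finger pad.
Only numpy, scipy, OpenCV 4.12 (cv2) and the standard library are available. Lean on these libraries where they do the work, as an engineer would, in place of code of your own. Each camera call takes 0.05 s, during which the arm holds its last target. There are 200 camera calls.

## Working session

There is one attempt and no reset: what is moved stays moved. The work goes in short steps, Python scripts to look and compute and a tool call to move; the robot and the scene stay as the last step left them, time stands still between calls to the robot, and variables do not carry over. Pictures are saved under pics/ and viewed, at most 14 in all, crops included, and the job is handed in when it is done.

Besides the shell and the picture viewer there is one more tool, called after "Request:" by a JSON object that holds its "op" and its "data". step_arm: Moves the arm, as the interface text tells. Its arguments: {"type":"object","properties":{"moves":{"type":"array","items":{"type":"object","properties":{"rx":{"type":"number"},"ry":{"type":"number"},"rz":{"type":"number"},"dx":{"type":"number"},"dy":{"type":"number"},"dz":{"type":"number"},"gripper":{"type":"number"}}}},"grip_force":{"type":"number"}},"required":["moves"]}

```bash
mkdir -p pics; python3 - <<'E'
from bench import r
import cv2
for n in("top","side"):
    cv2.imwrite(f"pics/{n}0.png",r.grab_frame(n)); c=r.camera_info(n); print(n,c)
o=r.get_obs();print(o["tcp_pos"],o["orientation"],o["clock"],r.tcp_to_tips,o["grip_width"])
E
```

```text
top {'mtx': array([[363.79069515,   0.        , 321.38893679],
       [  0.        , 363.79069515, 200.99668891],
       [  0.        ,   0.        ,   1.        ]]), 'D': array([0.01259194, 0.        , 0.        , 0.        , 0.        ]), 'rvec': array([ 2.24150099, -1.94922671,  0.2206696 ]), 'tvec': array([-0.05823211,  0.51448657,  1.02968251])}
side {'mtx': array([[479.82160253,   0.        , 323.58509184],
       [  0.        , 479.82160253, 193.20457256],
       [  0.        ,   0.        ,   1.        ]]), 'D': array([-0.10082464,  0.        ,  0.        ,  0.        ,  0.        ]), 'rvec': array([ 0.49244021, -2.66950126,  1.25165819]), 'tvec': array([0.47583583, 0.13713739, 1.36904337])}
[ 0.18238662 -0.64938233  0.25240959] [-3.11059379e+00 -4.28662061e-01  5.73026315e-04] 0.1 0.022 0.08483820059172786
```

View pics/top0.png

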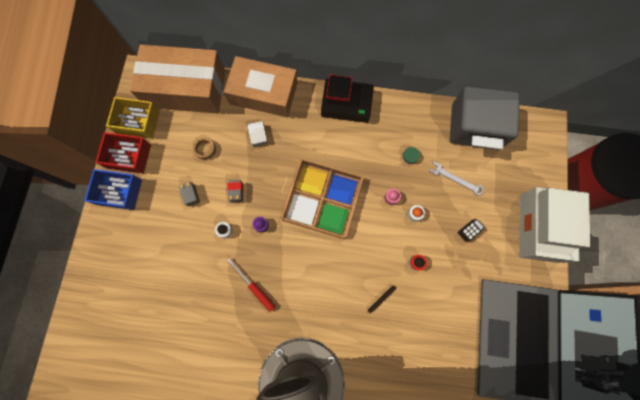

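View pics/side0.png

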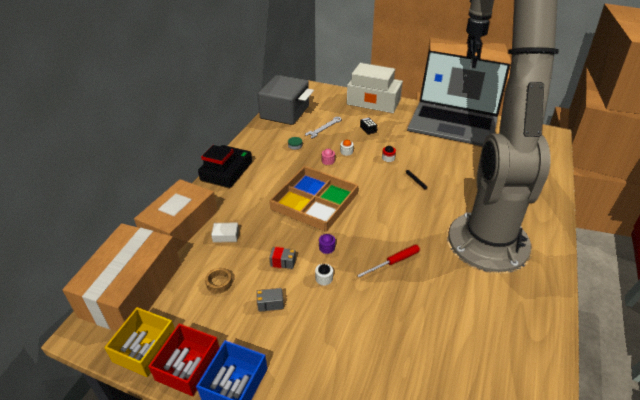

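The top view shows the camera at (222,230), siren (417,213), keypad (472,230), battery (189,194), with the carton around (324,200). The returns are at (235,190) and (419,263). I'll enlarge crops next.

```bash
cat > h.py <<'E'
from bench import r
import numpy as np, cv2
def world(cam,uv,z,info=None):
    c=info or r.camera_info(cam)
    n=cv2.undistortPoints(np.array(uv,float).reshape(-1,1,2),c["mtx"],c["D"]).reshape(-1,2)
    R=cv2.Rodrigues(c["rvec"])[0]; o=-R.T@c["tvec"].ravel()
    d=np.c_[n,np.ones(len(n))]@R
    return o+d*((np.asarray(z,float)-o[2])/d[:,2])[:,None]
def crop(img,x,y,w,h,s,name):
    a=cv2.resize(img[y:y+h,x:x+w],None,fx=s,fy=s,interpolation=cv2.INTER_CUBIC)
    for i in range(0,w,10):
        cv2.line(a,(i*s,0),(i*s,8 if i%50 else 20),(255,255,255),1)
        if i%20==0: cv2.putText(a,str(x+i),(i*s,30),0,.4,(255,255,255),1)
    for i in range(0,h,10):
        cv2.line(a,(0,i*s),(8,i*s),(255,255,255),1)
        if i%20==0: cv2.putText(a,str(y+i),(10,i*s+5),0,.4,(255,255,255),1)
    cv2.imwrite(f"pics/{name}.png",a)
E
python3 - <<'E'
from h import *
im=cv2.imread("pics/top0.png")
crop(im,170,155,200,100,4,"cl"); crop(im,380,180,120,100,6,"cr")
E
```

```text
(no output)
```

View pics/cl.png

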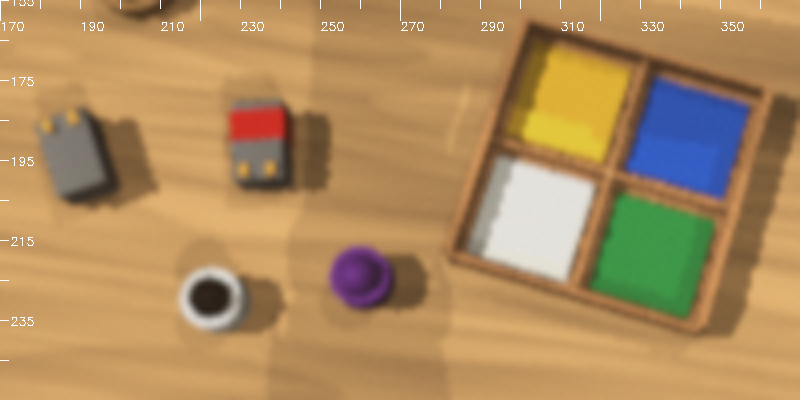

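View pics/cr.png

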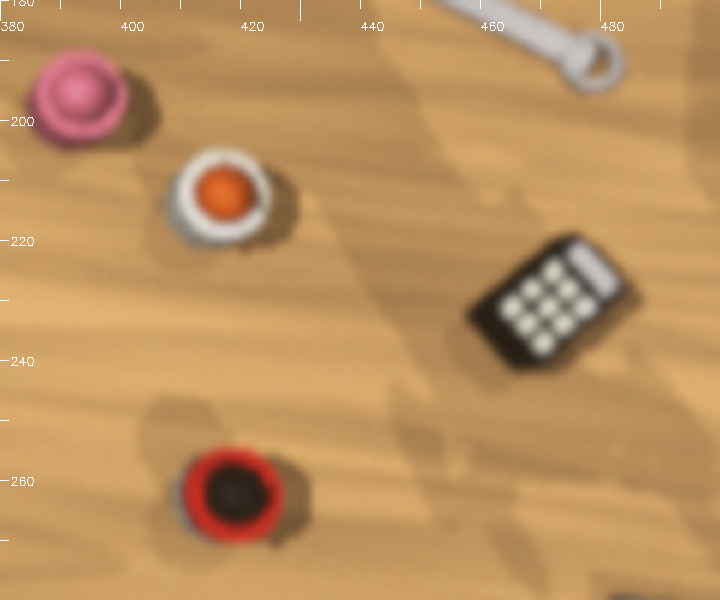

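The crops show both groups clearly. In full-image pixels: camera dome (222.6,229.3), siren dome (417.3,212.2), carton corners (302,160.5), (362.5,178.8), (345,237.5), (282.5,220). I'll turn these into positions and check them against the known sizes.

```bash
python3 - <<'E'
from h import *
np.set_printoptions(precision=4,suppress=True)
L=lambda p:np.array(p)/4+[169.6,154.6]
Rr=lambda p:np.array(p)/6+[379.6,179.6]
def show(n,w):
    e=np.roll(w,-1,0)-w
    print(n,w[:,:2].tolist() and w[:,:2].round(4).tolist(),"ctr",w.mean(0),"len",np.linalg.norm(e,axis=1),"ang",np.degrees(np.arctan2(e[:,1],e[:,0])))
show("carton",world("top",L([[528,22],[770,95],[700,330],[450,260]]),[.036]*4))
print("cross",world("top",L([[611,174]]),[.022]))
show("batt",world("top",L([[38,122],[83,107],[109,189],[69,201]]),[.038]*4))
show("ret batt",world("top",L([[231,102],[284,102],[286,187],[231,185]]),[.038]*4))
show("kp",world("top",Rr([[575,235],[634,284],[535,370],[470,315]]),[.034]*4))
print("keys",world("top",Rr([[553,271],[511,307],[585,307],[543,344],[595,268]]),[.036]*5))
print("cam",world("top",L([[210.5,297]]),[.045]),world("top",L([[211,297]]),[.034]))
print("siren",world("top",Rr([[225,193]]),[.045]),world("top",Rr([[222,195]]),[.034]))
print("retcam",world("top",Rr([[237,494]]),[.045]))
print("purple,pink",world("top",L([[360,277]]),[.034]),world("top",Rr([[78,95]]),[.034]))
# pads: colour centroids
im=cv2.imread("pics/top0.png");hsv=cv2.cvtColor(im,cv2.COLOR_BGR2HSV)
for n,lo,hi in(("yellow",(20,150,120),(32,255,255)),("blue",(105,120,60),(125,255,255)),("green",(50,100,60),(75,255,255)),("white",(0,0,120),(179,50,255))):
    m=cv2.inRange(hsv,lo,hi);k=np.zeros_like(m);k[158:240,280:366]=m[158:240,280:366]
    M=cv2.moments(k,True);print(n,M["m00"],world("top",[[M["m10"]/M["m00"],M["m01"]/M["m00"]]],[.008]))
E
```

```text
carton [[0.6433, 0.0936], [0.6108, -0.1004], [0.4227, -0.0695], [0.449, 0.1235]] ctr [0.5314 0.0118 0.036 ] len [0.1967 0.1906 0.1947 0.1966] ang [-99.503  170.6694  82.2466  -8.7332]
cross [[0.5349 0.013  0.022 ]]
batt [[0.5105, 0.4522], [0.527, 0.4208], [0.4666, 0.3875], [0.4533, 0.4153]] ctr [0.4894 0.419  0.038 ] len [0.0354 0.0689 0.0308 0.068 ] ang [ -62.3008 -151.1125  115.5367   32.7636]
ret batt [[0.5467, 0.3096], [0.5524, 0.2694], [0.4868, 0.2554], [0.4825, 0.2969]] ctr [0.5171 0.2828 0.038 ] len [0.0406 0.0671 0.0417 0.0655] ang [ -81.9542 -167.9956   95.8736   11.1638]
kp [[0.533, -0.4536], [0.5122, -0.4839], [0.4622, -0.4371], [0.4851, -0.4037]] ctr [ 0.4981 -0.4446  0.034 ] len [0.0368 0.0685 0.0406 0.0692] ang [-124.4942  136.9329   55.4772  -46.1768]
keys [[ 0.5127 -0.4428  0.036 ]
 [ 0.4916 -0.423   0.036 ]
 [ 0.4968 -0.4594  0.036 ]
 [ 0.4753 -0.4396  0.036 ]
 [ 0.5172 -0.4635  0.036 ]]
cam [[0.3955 0.2934 0.045 ]] [[0.3968 0.2961 0.034 ]]
siren [[ 0.5275 -0.2751  0.045 ]] [[ 0.5288 -0.2763  0.034 ]]
retcam [[ 0.3798 -0.2928  0.045 ]]
purple,pink [[0.4271 0.1885 0.034 ]] [[ 0.5704 -0.1993  0.034 ]]
yellow 597.0 [[0.5899 0.0538 0.008 ]]
blue 578.0 [[ 0.5752 -0.0423  0.008 ]]
green 614.0 [[ 0.4788 -0.0269  0.008 ]]
white 644.0 [[0.4942 0.0691 0.008 ]]
```

Request:
{"op": "step_arm", "data": {"moves": [{"dx": 39.9,"dy": -12.4,"dz": -5.8},{"dx": 39.9,"dy": -12.4,"dz": -5.8},{"dx": 39.9,"dy": -12.4,"dz": -5.8},{"dx": 39.9,"dy": -12.4,"dz": -5.8},{"dx": 39.9,"dy": -12.4,"dz": -5.8},{"dx": 39.9,"dy": -12.4,"dz": -5.8},{"dx": 39.9,"dy": -12.4,"dz": -5.8},{"dx": 39.9,"dy": -12.4,"dz": -5.8},{"dx": 39.9,"dy": -12.4,"dz": -5.8},{"rz": 10.1},{"rz": 10.1},{"rz": 10.1},{"rz": 10.1},{"rz": 10.1},{"rz": 10.1},{},{}], "grip_force": 40}}

```text
invalid input at $.moves[0]: expected keys rx, ry, rz, dx, dy, dz, gripper
```

```bash
cat >> h.py <<'E'
def state():
    o=r.get_obs(); R=cv2.Rodrigues(np.array(o["orientation"]))[0]
    psi=np.degrees(np.arctan2(R[1,0],R[0,0]))
    print("t %.2f tcp %s psi %.2f tilt %.4f grip %.4f f %s j %s"%(o["clock"],np.round(o["tcp_pos"],4),psi,R[2,2],o["grip_width"],np.round(o["contact_force"],1),np.round(o["joints"],2)))
    return np.array(o["tcp_pos"]),R
def go(x,y,z,n=1,psi=None):
    p,R=state()
    if psi is not None: R=np.array([[np.cos(a:=np.radians(psi)),np.sin(a),0],[np.sin(a),-np.cos(a),0],[0,0,-1]])
    d=R.T@(np.array([x,y,z])-p)*1000
    print("tool delta mm",d.round(1),"per row/%d"%n,(d/n).round(1))
def wrist(name):
    state(); c=r.camera_info("wrist"); im=r.grab_frame("wrist"); cv2.imwrite(f"pics/{name}.png",im)
    import pickle; pickle.dump(c,open(f"pics/{name}.pkl","wb")); return im,c
E
python3 - <<'E'
from h import *
im,c=wrist("w1")
R=cv2.Rodrigues(c["rvec"])[0];print(-R.T@c["tvec"].ravel())
E
```

```text
t 0.10 tcp [ 0.1824 -0.6494  0.2524] psi 15.69 tilt -1.0000 grip 0.0848 f [ 0.  -1.2  0.1] j [ 1.19  0.48  0.02  1.56 -0.01  1.11 -0.08]
[ 0.25328838 -0.62977004  0.37252466]
```

View pics/w1.png

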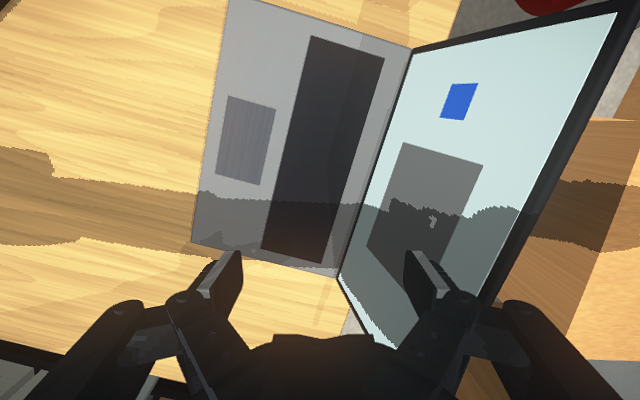

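The refusal was because every row needs all its keys. The wrist view shows the gripper over the laptop, so I'll resend the move at level height first.

Request:
{"op": "step_arm", "data": {"moves": [{"rx": 0,"ry": 0,"rz": 0,"dx": 39.9,"dy": -12.4,"dz": 0,"gripper": 1},{"rx": 0,"ry": 0,"rz": 0,"dx": 39.9,"dy": -12.4,"dz": 0,"gripper": 1},{"rx": 0,"ry": 0,"rz": 0,"dx": 39.9,"dy": -12.4,"dz": 0,"gripper": 1},{"rx": 0,"ry": 0,"rz": 0,"dx": 39.9,"dy": -12.4,"dz": 0,"gripper": 1},{"rx": 0,"ry": 0,"rz": 0,"dx": 39.9,"dy": -12.4,"dz": 0,"gripper": 1},{"rx": 0,"ry": 0,"rz": 0,"dx": 39.9,"dy": -12.4,"dz": 0,"gripper": 1},{"rx": 0,"ry": 0,"rz": 0,"dx": 39.9,"dy": -12.4,"dz": 0,"gripper": 1},{"rx": 0,"ry": 0,"rz": 0,"dx": 39.9,"dy": -12.4,"dz": 0,"gripper": 1},{"rx": 0,"ry": 0,"rz": 0,"dx": 39.9,"dy": -12.4,"dz": 0,"gripper": 1},{"rx": 0,"ry": 0,"rz": 10.1,"dx": 0,"dy": 0,"dz": 8,"gripper": 1},{"rx": 0,"ry": 0,"rz": 10.1,"dx": 0,"dy": 0,"dz": 8,"gripper": 1},{"rx": 0,"ry": 0,"rz": 10.1,"dx": 0,"dy": 0,"dz": 8,"gripper": 1},{"rx": 0,"ry": 0,"rz": 10.1,"dx": 0,"dy": 0,"dz": 8,"gripper": 1},{"rx": 0,"ry": 0,"rz": 10.1,"dx": 0,"dy": 0,"dz": 8,"gripper": 1},{"rx": 0,"ry": 0,"rz": 10.1,"dx": 0,"dy": 0,"dz": 8,"gripper": 1},{"rx": 0,"ry": 0,"rz": 0,"dx": 0,"dy": 0,"dz": 0,"gripper": 1}], "grip_force": 40}}

```text
clock: 2.15
tcp_pos: [0.4977, -0.4448, 0.2043]
orientation: [-2.904, 1.197, 0.003]
contact_force: [1.1, 0.4, -0.4]
grip_width: 0.0854
gripper_force: 0.0
```

```bash
python3 - <<'E'
from h import *
im,c=wrist("w2")
g=lambda p:cv2.projectPoints(np.array([p]),c["rvec"],c["tvec"],c["mtx"],c["D"])[0].ravel()
print(g([.4981,-.4446,.034]))
go(.498,-.4446,.2)
E
```

```text
t 2.15 tcp [ 0.4977 -0.4448  0.2043] psi -44.81 tilt -1.0000 grip 0.0854 f [ 1.1  0.4 -0.4] j [ 0.53  0.51  0.15  1.63 -0.09  1.01 -1.64]
[321.93642407 189.76975679]
t 2.20 tcp [ 0.498  -0.445   0.2049] psi -44.69 tilt -1.0000 grip 0.0851 f [-0.5 -0.6 -0.7] j [ 0.53  0.51  0.15  1.63 -0.09  1.01 -1.64]
tool delta mm [-0.3 -0.3  4.9] per row/1 [-0.3 -0.3  4.9]
```

View pics/w2.png

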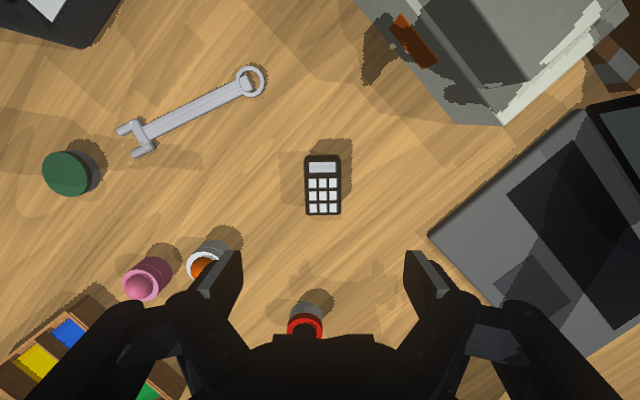

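The wrist view shows the keypad squarely aligned, with its top face spanning (305,156)–(341,214). Its centre is at (323,185), about 5 px from the prediction.

```bash
python3 - <<'E'
from h import *; import pickle
c=pickle.load(open("pics/w2.pkl","rb"))
w=world("wrist",[[305.5,156],[340.5,156],[341,214.5],[304.5,214.5]],[.034]*4,c);print(w,w.mean(0),np.linalg.norm(np.diff(w,axis=0),axis=1))
m=w.mean(0); go(m[0],m[1],.019)
E
```

```text
[[ 0.53609391 -0.45810715  0.034     ]
 [ 0.51025253 -0.48412242  0.034     ]
 [ 0.4629422  -0.43963149  0.034     ]
 [ 0.49165196 -0.41074736  0.034     ]] [ 0.50023515 -0.4481521   0.034     ] [0.0366684  0.0649439  0.04072522]
t 2.20 tcp [ 0.498  -0.445   0.2049] psi -44.69 tilt -1.0000 grip 0.0851 f [-0.5 -0.6 -0.7] j [ 0.53  0.51  0.15  1.63 -0.09  1.01 -1.64]
tool delta mm [  4.    0.6 185.9] per row/1 [  4.    0.6 185.9]
```

Request:
{"op": "step_arm", "data": {"moves": [{"rx": 0,"ry": 0,"rz": 0,"dx": 4,"dy": 0.6,"dz": 40,"gripper": 1},{"rx": 0,"ry": 0,"rz": 0,"dx": 0,"dy": 0,"dz": 40,"gripper": 1},{"rx": 0,"ry": 0,"rz": 0,"dx": 0,"dy": 0,"dz": 40,"gripper": 1},{"rx": 0,"ry": 0,"rz": 0,"dx": 0,"dy": 0,"dz": 30,"gripper": 1},{"rx": 0,"ry": 0,"rz": 0,"dx": 0,"dy": 0,"dz": 15,"gripper": 1},{"rx": 0,"ry": 0,"rz": 0,"dx": 0,"dy": 0,"dz": 13,"gripper": 1},{"rx": 0,"ry": 0,"rz": 0,"dx": 0,"dy": 0,"dz": 0,"gripper": 1},{"rx": 0,"ry": 0,"rz": 0,"dx": 0,"dy": 0,"dz": 0,"gripper": -1},{"rx": 0,"ry": 0,"rz": 0,"dx": 0,"dy": 0,"dz": 0,"gripper": -1},{"rx": 0,"ry": 0,"rz": 0,"dx": 0,"dy": 0,"dz": 0,"gripper": -1},{"rx": 0,"ry": 0,"rz": 0,"dx": 0,"dy": 0,"dz": 0,"gripper": -1},{"rx": 0,"ry": 0,"rz": 0,"dx": 0,"dy": 0,"dz": 0,"gripper": -1},{"rx": 0,"ry": 0,"rz": 0,"dx": 0,"dy": 0,"dz": 0,"gripper": -1},{"rx": 0,"ry": 0,"rz": 0,"dx": 0,"dy": 0,"dz": 0,"gripper": -1}], "grip_force": 40}}

```text
clock: 3.95
tcp_pos: [0.501, -0.449, 0.0283]
orientation: [2.903, -1.2, 0.002]
contact_force: [-0.5, 0.4, 5.6]
grip_width: 0.0398
gripper_force: 42.1
```

```bash
python3 -c "
from h import *
go(.4788,-.0269,.127,12,-9.1)"
```

```text
t 3.95 tcp [ 0.501  -0.449   0.0283] psi -44.91 tilt -1.0000 grip 0.0398 f [-0.5  0.4  5.6] j [ 0.56  0.73  0.12  1.71 -0.12  0.71 -1.62]
tool delta mm [ -88.7 -413.3  -98.7] per row/12 [ -7.4 -34.4  -8.2]
```

Request:
{"op": "step_arm", "data": {"moves": [{"rx": 0,"ry": 0,"rz": 0,"dx": 0,"dy": 0,"dz": -20,"gripper": -1},{"rx": 0,"ry": 0,"rz": -8.95,"dx": 0,"dy": 0,"dz": -20,"gripper": -1},{"rx": 0,"ry": 0,"rz": -8.95,"dx": 0,"dy": 0,"dz": -20,"gripper": -1},{"rx": 0,"ry": 0,"rz": -8.95,"dx": 0,"dy": 0,"dz": -20,"gripper": -1},{"rx": 0,"ry": 0,"rz": -8.95,"dx": 0,"dy": 0,"dz": -20,"gripper": -1},{"rx": 0,"ry": 0,"rz": 0,"dx": -7.4,"dy": -34.4,"dz": 0,"gripper": -1},{"rx": 0,"ry": 0,"rz": 0,"dx": -7.4,"dy": -34.4,"dz": 0,"gripper": -1},{"rx": 0,"ry": 0,"rz": 0,"dx": -7.4,"dy": -34.4,"dz": 0,"gripper": -1},{"rx": 0,"ry": 0,"rz": 0,"dx": -7.4,"dy": -34.4,"dz": 0,"gripper": -1},{"rx": 0,"ry": 0,"rz": 0,"dx": -7.4,"dy": -34.4,"dz": 0,"gripper": -1},{"rx": 0,"ry": 0,"rz": 0,"dx": -7.4,"dy": -34.4,"dz": 0,"gripper": -1},{"rx": 0,"ry": 0,"rz": 0,"dx": -7.4,"dy": -34.4,"dz": 0,"gripper": -1},{"rx": 0,"ry": 0,"rz": 0,"dx": -7.4,"dy": -34.4,"dz": 0,"gripper": -1},{"rx": 0,"ry": 0,"rz": 0,"dx": -7.4,"dy": -34.4,"dz": 0,"gripper": -1},{"rx": 0,"ry": 0,"rz": 0,"dx": -7.4,"dy": -34.4,"dz": 0,"gripper": -1},{"rx": 0,"ry": 0,"rz": 0,"dx": -7.4,"dy": -34.4,"dz": 0,"gripper": -1},{"rx": 0,"ry": 0,"rz": 0,"dx": -7.4,"dy": -34.4,"dz": 0,"gripper": -1},{"rx": 0,"ry": 0,"rz": 0,"dx": 0,"dy": 0,"dz": 0,"gripper": -1},{"rx": 0,"ry": 0,"rz": 0,"dx": 0,"dy": 0,"dz": 0,"gripper": -1}]}}

```text
clock: 6.32
tcp_pos: [0.4782, -0.0276, 0.1278]
orientation: [3.131, -0.25, 0.001]
contact_force: [-0.0, -0.0, -1.8]
grip_width: 0.0393
gripper_force: 41.3
```

```bash
python3 - <<'E'
from h import *
im,c=wrist("w3"); go(.4788,-.0269,.037)
for n,p in dict(y=(.5899,.0538),b=(.5752,-.0423),g=(.4788,-.0269),w=(.4942,.0691)).items(): print(n,cv2.projectPoints(np.array([[*p,.008]]),c["rvec"],c["tvec"],c["mtx"],c["D"])[0].ravel())
E
```

```text
t 6.33 tcp [ 0.4782 -0.0276  0.1278] psi -9.13 tilt -1.0000 grip 0.0393 f [-0.  -0.  -1.8] j [ 0.04  0.34 -0.13  2.12  0.07  0.69 -1.87]
t 6.38 tcp [ 0.4782 -0.028   0.1277] psi -9.19 tilt -1.0000 grip 0.0393 f [ 1.6 -0.4 -2.5] j [ 0.04  0.34 -0.13  2.12  0.07  0.69 -1.87]
tool delta mm [ 0.3 -1.3 90.7] per row/1 [ 0.3 -1.3 90.7]
y [202.09104512  89.5201553 ]
b [321.36810697  88.07749759]
g [321.60161192 203.23959175]
w [215.13609105 203.27611743]
```

View pics/w3.png

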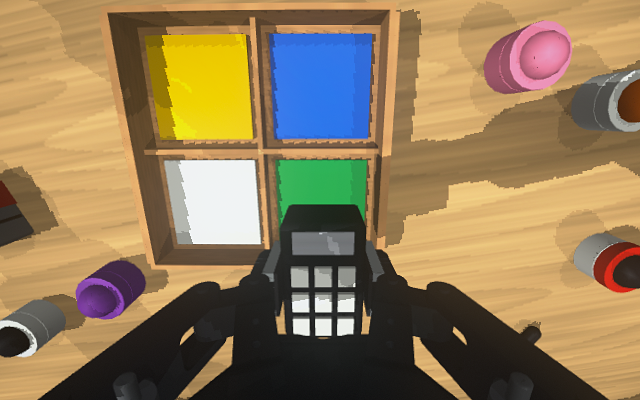

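The wrist view confirms the pads: blue centre at about (322,88), yellow (202,89) and white (215,203), as predicted. The keypad is held square over green, so I'll lower it.

Request:
{"op": "step_arm", "data": {"moves": [{"rx": 0,"ry": 0,"rz": 0,"dx": 0.3,"dy": -1.0,"dz": 25,"gripper": -1},{"rx": 0,"ry": 0,"rz": 0,"dx": 0,"dy": 0,"dz": 25,"gripper": -1},{"rx": 0,"ry": 0,"rz": 0,"dx": 0,"dy": 0,"dz": 20,"gripper": -1},{"rx": 0,"ry": 0,"rz": 0,"dx": 0,"dy": 0,"dz": 12,"gripper": -1},{"rx": 0,"ry": 0,"rz": 0,"dx": 0,"dy": 0,"dz": 5,"gripper": -1},{"rx": 0,"ry": 0,"rz": 0,"dx": 0,"dy": 0,"dz": 3.5,"gripper": -1},{"rx": 0,"ry": 0,"rz": 0,"dx": 0,"dy": 0,"dz": 0,"gripper": -1},{"rx": 0,"ry": 0,"rz": 0,"dx": 0,"dy": 0,"dz": 0,"gripper": -1}]}}

```text
clock: 7.38
tcp_pos: [0.479, -0.026, 0.0372]
orientation: [-3.132, 0.25, -0.001]
contact_force: [0.1, 0.1, -2.3]
grip_width: 0.0394
gripper_force: 41.3
```

Request:
{"op": "step_arm", "data": {"moves": [{"rx": 0,"ry": 0,"rz": 0,"dx": 0,"dy": 0,"dz": 1,"gripper": -1},{"rx": 0,"ry": 0,"rz": 0,"dx": 0,"dy": 0,"dz": 0,"gripper": 0.3},{"rx": 0,"ry": 0,"rz": 0,"dx": 0,"dy": 0,"dz": 0,"gripper": 0.3},{"rx": 0,"ry": 0,"rz": 0,"dx": 0,"dy": 0,"dz": 0,"gripper": 0.3},{"rx": 0,"ry": 0,"rz": 0,"dx": 0,"dy": 0,"dz": 0,"gripper": 0.3},{"rx": 0,"ry": 0,"rz": 0,"dx": 0,"dy": 0,"dz": -20,"gripper": 0.3},{"rx": 0,"ry": 0,"rz": 0,"dx": 0,"dy": 0,"dz": -30,"gripper": 0.3},{"rx": 0,"ry": 0,"rz": 0,"dx": 0,"dy": 0,"dz": -40,"gripper": 0.3},{"rx": 0,"ry": 0,"rz": -10,"dx": 0,"dy": 0,"dz": -10,"gripper": 1},{"rx": 0,"ry": 0,"rz": -10,"dx": 0,"dy": 0,"dz": -10,"gripper": 1},{"rx": 0,"ry": 0,"rz": -10,"dx": 0,"dy": 0,"dz": -10,"gripper": 1},{"rx": 0,"ry": 0,"rz": -10,"dx": 0,"dy": 0,"dz": -10,"gripper": 1},{"rx": 0,"ry": 0,"rz": -10,"dx": 0,"dy": 0,"dz": -10,"gripper": 1},{"rx": 0,"ry": 0,"rz": -10,"dx": 0,"dy": 0,"dz": -10,"gripper": 1},{"rx": 0,"ry": 0,"rz": -10,"dx": 0,"dy": 0,"dz": -10,"gripper": 1},{"rx": 0,"ry": 0,"rz": -10,"dx": 0,"dy": 0,"dz": 0,"gripper": 1},{"rx": 0,"ry": 0,"rz": -10,"dx": 0,"dy": 0,"dz": 0,"gripper": 1},{"rx": 0,"ry": 0,"rz": 0,"dx": 0,"dy": 0,"dz": 0,"gripper": 1}]}}

```text
clock: 9.62
tcp_pos: [0.4784, -0.0262, 0.1957]
orientation: [-2.393, -2.036, 0.0]
contact_force: [0.5, -0.6, 0.4]
grip_width: 0.0852
gripper_force: 0.0
```

```bash
python3 - <<'E'
from h import *
go(.528,-.2757,.2,7)
E
```

```text
t 9.62 tcp [ 0.4784 -0.0262  0.1957] psi 80.78 tilt -1.0000 grip 0.0852 f [ 0.5 -0.6  0.4] j [ 0.31  0.26 -0.45  2.05  0.15  0.87 -0.38]
tool delta mm [-238.4   88.9   -4.3] per row/7 [-34.1  12.7  -0.6]
```

Request:
{"op": "step_arm", "data": {"moves": [{"rx": 0,"ry": 0,"rz": 0,"dx": -34.1,"dy": 12.7,"dz": 0,"gripper": 1},{"rx": 0,"ry": 0,"rz": 0,"dx": -34.1,"dy": 12.7,"dz": 0,"gripper": 1},{"rx": 0,"ry": 0,"rz": 0,"dx": -34.1,"dy": 12.7,"dz": 0,"gripper": 1},{"rx": 0,"ry": 0,"rz": 0,"dx": -34.1,"dy": 12.7,"dz": 0,"gripper": 1},{"rx": 0,"ry": 0,"rz": 0,"dx": -34.1,"dy": 12.7,"dz": 0,"gripper": 1},{"rx": 0,"ry": 0,"rz": 0,"dx": -34.1,"dy": 12.7,"dz": 0,"gripper": 1},{"rx": 0,"ry": 0,"rz": 0,"dx": -34.1,"dy": 12.7,"dz": 0,"gripper": 1},{"rx": 0,"ry": 0,"rz": 0,"dx": 0,"dy": 0,"dz": 0,"gripper": 1},{"rx": 0,"ry": 0,"rz": 0,"dx": 0,"dy": 0,"dz": 0,"gripper": 1}]}}

```text
clock: 10.75
tcp_pos: [0.5285, -0.275, 0.1955]
orientation: [-2.392, -2.035, -0.0]
contact_force: [-0.0, 0.3, -0.8]
grip_width: 0.0855
gripper_force: 0.0
```

```bash
python3 - <<'E'
from h import *
im,c=wrist("w4")
print(cv2.projectPoints(np.array([[.528,-.2757,.034]]),c["rvec"],c["tvec"],c["mtx"],c["D"])[0].ravel())
E
```

```text
t 10.75 tcp [ 0.5285 -0.275   0.1955] psi 80.78 tilt -1.0000 grip 0.0855 f [-0.   0.3 -0.8] j [ 0.62  0.43 -0.32  1.79  0.16  0.95  0.08]
[322.88517777 193.00525793]
```

View pics/w4.png

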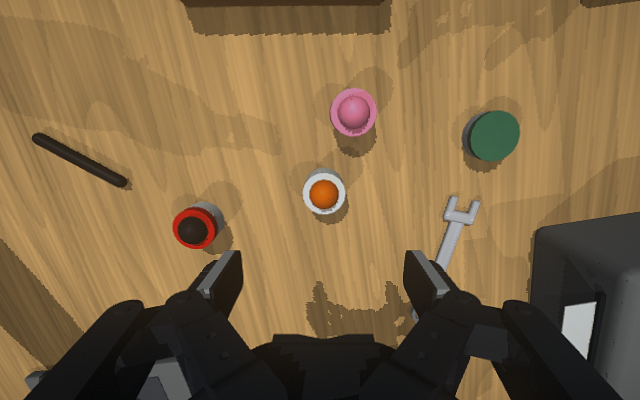

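The siren's rim centre is at (324,193), within 1 px of the prediction, and the fingers have clear space. I'll descend and grip.

Request:
{"op": "step_arm", "data": {"moves": [{"rx": 0,"ry": 0,"rz": 0,"dx": -0.8,"dy": 0.3,"dz": 40,"gripper": 1},{"rx": 0,"ry": 0,"rz": 0,"dx": 0,"dy": 0,"dz": 40,"gripper": 1},{"rx": 0,"ry": 0,"rz": 0,"dx": 0,"dy": 0,"dz": 40,"gripper": 1},{"rx": 0,"ry": 0,"rz": 0,"dx": 0,"dy": 0,"dz": 25,"gripper": 1},{"rx": 0,"ry": 0,"rz": 0,"dx": 0,"dy": 0,"dz": 15,"gripper": 1},{"rx": 0,"ry": 0,"rz": 0,"dx": 0,"dy": 0,"dz": 8,"gripper": 1},{"rx": 0,"ry": 0,"rz": 0,"dx": 0,"dy": 0,"dz": 0,"gripper": 1},{"rx": 0,"ry": 0,"rz": 0,"dx": 0,"dy": 0,"dz": 0,"gripper": -1},{"rx": 0,"ry": 0,"rz": 0,"dx": 0,"dy": 0,"dz": 0,"gripper": -1},{"rx": 0,"ry": 0,"rz": 0,"dx": 0,"dy": 0,"dz": 0,"gripper": -1},{"rx": 0,"ry": 0,"rz": 0,"dx": 0,"dy": 0,"dz": 0,"gripper": -1},{"rx": 0,"ry": 0,"rz": 0,"dx": 0,"dy": 0,"dz": 0,"gripper": -1},{"rx": 0,"ry": 0,"rz": 0,"dx": 0,"dy": 0,"dz": 0,"gripper": -1},{"rx": 0,"ry": 0,"rz": 0,"dx": 0,"dy": 0,"dz": -25,"gripper": -1},{"rx": 0,"ry": 0,"rz": 0,"dx": 0,"dy": 0,"dz": -35,"gripper": -1},{"rx": 0,"ry": 0,"rz": 0,"dx": 0,"dy": 0,"dz": -40,"gripper": -1},{"rx": 0,"ry": 0,"rz": 0,"dx": 0,"dy": 0,"dz": 0,"gripper": -1}]}}

```text
clock: 12.92
tcp_pos: [0.5308, -0.2775, 0.1311]
orientation: [2.387, 2.034, 0.004]
contact_force: [0.7, 0.4, -1.9]
grip_width: 0.045
gripper_force: 41.2
```

```bash
python3 -c "
from h import *
go(.4942,.0691,.037,10)"
```

```text
t 12.93 tcp [ 0.5308 -0.2775  0.1311] psi 80.87 tilt -1.0000 grip 0.0450 f [ 0.7  0.4 -1.9] j [ 0.61  0.51 -0.3   1.84  0.2   0.82  0.05]
tool delta mm [336.5 -91.7  92.9] per row/10 [33.7 -9.2  9.3]
```

Request:
{"op": "step_arm", "data": {"moves": [{"rx": 0,"ry": 0,"rz": 0,"dx": 33.6,"dy": -9.2,"dz": 0,"gripper": -1},{"rx": 0,"ry": 0,"rz": 0,"dx": 33.6,"dy": -9.2,"dz": 0,"gripper": -1},{"rx": 0,"ry": 0,"rz": 0,"dx": 33.6,"dy": -9.2,"dz": 0,"gripper": -1},{"rx": 0,"ry": 0,"rz": 0,"dx": 33.6,"dy": -9.2,"dz": 0,"gripper": -1},{"rx": 0,"ry": 0,"rz": 0,"dx": 33.6,"dy": -9.2,"dz": 0,"gripper": -1},{"rx": 0,"ry": 0,"rz": 0,"dx": 33.6,"dy": -9.2,"dz": 0,"gripper": -1},{"rx": 0,"ry": 0,"rz": 0,"dx": 33.6,"dy": -9.2,"dz": 0,"gripper": -1},{"rx": 0,"ry": 0,"rz": 0,"dx": 33.6,"dy": -9.2,"dz": 0,"gripper": -1},{"rx": 0,"ry": 0,"rz": 0,"dx": 33.6,"dy": -9.2,"dz": 0,"gripper": -1},{"rx": 0,"ry": 0,"rz": 0,"dx": 33.6,"dy": -9.2,"dz": 0,"gripper": -1},{"rx": 0,"ry": 0,"rz": 0,"dx": 0,"dy": 0,"dz": 0,"gripper": -1},{"rx": 0,"ry": 0,"rz": 0,"dx": 0,"dy": 0,"dz": 25,"gripper": -1},{"rx": 0,"ry": 0,"rz": 0,"dx": 0,"dy": 0,"dz": 0,"gripper": -1}]}}

```text
clock: 14.55
tcp_pos: [0.4894, 0.0684, 0.1009]
orientation: [-2.39, -2.036, 0.007]
contact_force: [0.1, 0.4, -1.1]
grip_width: 0.0451
gripper_force: 41.3
```

```bash
python3 -c "
from h import *
go(.4942,.0691,.037)"
```

```text
t 14.55 tcp [0.4894 0.0684 0.1009] psi 80.84 tilt -1.0000 grip 0.0451 f [ 0.1  0.4 -1.1] j [ 0.05  0.43 -0.38  2.08  0.25  0.68 -0.66]
tool delta mm [ 1.6  4.9 63.9] per row/1 [ 1.6  4.9 63.9]
```

Request:
{"op": "step_arm", "data": {"moves": [{"rx": 0,"ry": 0,"rz": 0,"dx": 1.6,"dy": 4.7,"dz": 20,"gripper": -1},{"rx": 0,"ry": 0,"rz": 0,"dx": 0,"dy": 0,"dz": 18,"gripper": -1},{"rx": 0,"ry": 0,"rz": 0,"dx": 0,"dy": 0,"dz": 12,"gripper": -1},{"rx": 0,"ry": 0,"rz": 0,"dx": 0,"dy": 0,"dz": 8,"gripper": -1},{"rx": 0,"ry": 0,"rz": 0,"dx": 0,"dy": 0,"dz": 3,"gripper": -1},{"rx": 0,"ry": 0,"rz": 0,"dx": 0,"dy": 0,"dz": 0,"gripper": -1},{"rx": 0,"ry": 0,"rz": 0,"dx": 0,"dy": 0,"dz": 0,"gripper": -1}]}}

```text
clock: 15.42
tcp_pos: [0.4964, 0.0707, 0.0422]
orientation: [2.391, 2.038, 0.001]
contact_force: [0.1, -0.1, -2.0]
grip_width: 0.0448
gripper_force: 41.3
```

Request:
{"op": "step_arm", "data": {"moves": [{"rx": 0,"ry": 0,"rz": 0,"dx": 0,"dy": -1.5,"dz": 3,"gripper": -1},{"rx": 0,"ry": 0,"rz": 0,"dx": 0,"dy": 0,"dz": 0,"gripper": -1},{"rx": 0,"ry": 0,"rz": 0,"dx": 0,"dy": 0,"dz": 0,"gripper": -1},{"rx": 0,"ry": 0,"rz": 0,"dx": 0,"dy": 0,"dz": 0,"gripper": -1}]}}

```text
clock: 15.92
tcp_pos: [0.4946, 0.0708, 0.0388]
orientation: [2.391, 2.038, 0.0]
contact_force: [0.3, 0.2, -0.8]
grip_width: 0.0448
gripper_force: 41.3
```

Request:
{"op": "step_arm", "data": {"moves": [{"rx": 0,"ry": 0,"rz": 0,"dx": -1,"dy": 0,"dz": 1.2,"gripper": -1},{"rx": 0,"ry": 0,"rz": 0,"dx": 0,"dy": 0,"dz": 0,"gripper": -1},{"rx": 0,"ry": 0,"rz": 0,"dx": 0,"dy": 0,"dz": 0,"gripper": -1}]}}

```text
clock: 16.3
tcp_pos: [0.4944, 0.0698, 0.0376]
orientation: [-2.391, -2.038, 0.0]
contact_force: [-0.4, 0.4, -0.6]
grip_width: 0.0448
gripper_force: 41.3
```

Request:
{"op": "step_arm", "data": {"moves": [{"rx": 0,"ry": 0,"rz": 0,"dx": 0,"dy": 0,"dz": 1,"gripper": -1},{"rx": 0,"ry": 0,"rz": 0,"dx": 0,"dy": 0,"dz": 0,"gripper": 0.3},{"rx": 0,"ry": 0,"rz": 0,"dx": 0,"dy": 0,"dz": 0,"gripper": 0.3},{"rx": 0,"ry": 0,"rz": 0,"dx": 0,"dy": 0,"dz": 0,"gripper": 0.3},{"rx": 0,"ry": 0,"rz": 0,"dx": 0,"dy": 0,"dz": 0,"gripper": 0.3},{"rx": 0,"ry": 0,"rz": 0,"dx": 0,"dy": 0,"dz": -20,"gripper": 0.3},{"rx": 0,"ry": 0,"rz": 0,"dx": 0,"dy": 0,"dz": -40,"gripper": 0.3},{"rx": 0,"ry": 0,"rz": 0,"dx": 0,"dy": 0,"dz": -50,"gripper": 0.3},{"rx": 0,"ry": 0,"rz": 0,"dx": 0,"dy": 0,"dz": -50,"gripper": 1},{"rx": 0,"ry": 0,"rz": 0,"dx": 0,"dy": 0,"dz": 0,"gripper": 1}]}}

```text
clock: 17.55
tcp_pos: [0.4969, 0.0705, 0.2005]
orientation: [2.388, 2.035, 0.011]
contact_force: [0.1, 0.3, -0.4]
grip_width: 0.0854
gripper_force: 0.0
```

```bash
python3 -c "
from h import *
go(.396,.2945,.2,7)"
```

```text
t 17.55 tcp [0.4969 0.0705 0.2005] psi 80.87 tilt -1.0000 grip 0.0854 f [ 0.1  0.3 -0.4] j [ 0.11  0.29 -0.44  2.    0.16  0.88 -0.57]
tool delta mm [ 2.052e+02 -1.352e+02 -1.000e-01] per row/7 [ 29.3 -19.3  -0. ]
```

Request:
{"op": "step_arm", "data": {"moves": [{"rx": 0,"ry": 0,"rz": 0,"dx": 29.3,"dy": -19.3,"dz": 0,"gripper": 1},{"rx": 0,"ry": 0,"rz": 0,"dx": 29.3,"dy": -19.3,"dz": 0,"gripper": 1},{"rx": 0,"ry": 0,"rz": 0,"dx": 29.3,"dy": -19.3,"dz": 0,"gripper": 1},{"rx": 0,"ry": 0,"rz": 0,"dx": 29.3,"dy": -19.3,"dz": 0,"gripper": 1},{"rx": 0,"ry": 0,"rz": 0,"dx": 29.3,"dy": -19.3,"dz": 0,"gripper": 1},{"rx": 0,"ry": 0,"rz": 0,"dx": 29.3,"dy": -19.3,"dz": 0,"gripper": 1},{"rx": 0,"ry": 0,"rz": 0,"dx": 29.3,"dy": -19.3,"dz": 0,"gripper": 1},{"rx": 0,"ry": 0,"rz": 0,"dx": 0,"dy": 0,"dz": 0,"gripper": 1},{"rx": 0,"ry": 0,"rz": 0,"dx": 0,"dy": 0,"dz": 0,"gripper": 1},{"rx": 0,"ry": 0,"rz": 0,"dx": 0,"dy": 0,"dz": 0,"gripper": 1}]}}

```text
clock: 18.8
tcp_pos: [0.394, 0.2924, 0.1961]
orientation: [2.392, 2.035, -0.002]
contact_force: [0.4, -0.2, -0.9]
grip_width: 0.0854
gripper_force: 0.0
```

```bash
python3 - <<'E'
from h import *
im,c=wrist("w5")
print(cv2.projectPoints(np.array([[.396,.2945,.034]]),c["rvec"],c["tvec"],c["mtx"],c["D"])[0].ravel())
go(.396,.2945,.028)
E
```

```text
t 18.80 tcp [0.394  0.2924 0.1961] psi 80.78 tilt -1.0000 grip 0.0854 f [ 0.4 -0.2 -0.9] j [-0.29  0.3  -0.56  2.01  0.2   0.89 -1.12]
[324.73245556 189.64924496]
t 18.85 tcp [0.394  0.2925 0.1963] psi 80.77 tilt -1.0000 grip 0.0855 f [-1.  -0.1 -0. ] j [-0.29  0.3  -0.56  2.01  0.2   0.89 -1.12]
tool delta mm [  2.4   1.6 168.3] per row/1 [  2.4   1.6 168.3]
```

View pics/w5.png

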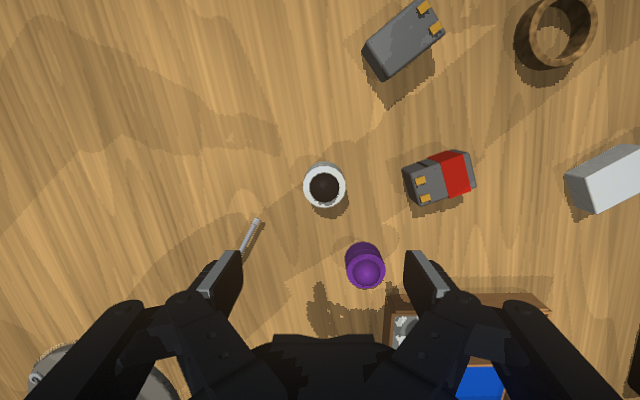

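The camera's rim centre is at (324,186), about 3.5 mm further along tool x than planned. The returned battery, nearest edge at (403,180), stays clear of the fingers.

Request:
{"op": "step_arm", "data": {"moves": [{"rx": 0,"ry": 0,"rz": 0,"dx": 5.5,"dy": 1,"dz": 40,"gripper": 1},{"rx": 0,"ry": 0,"rz": 0,"dx": 0,"dy": 0,"dz": 40,"gripper": 1},{"rx": 0,"ry": 0,"rz": 0,"dx": 0,"dy": 0,"dz": 40,"gripper": 1},{"rx": 0,"ry": 0,"rz": 0,"dx": 0,"dy": 0,"dz": 25,"gripper": 1},{"rx": 0,"ry": 0,"rz": 0,"dx": 0,"dy": 0,"dz": 15,"gripper": 1},{"rx": 0,"ry": 0,"rz": 0,"dx": 0,"dy": 0,"dz": 8,"gripper": 1},{"rx": 0,"ry": 0,"rz": 0,"dx": 0,"dy": 0,"dz": 0,"gripper": 1},{"rx": 0,"ry": 0,"rz": 0,"dx": 0,"dy": 0,"dz": 0,"gripper": -1},{"rx": 0,"ry": 0,"rz": 0,"dx": 0,"dy": 0,"dz": 0,"gripper": -1},{"rx": 0,"ry": 0,"rz": 0,"dx": 0,"dy": 0,"dz": 0,"gripper": -1},{"rx": 0,"ry": 0,"rz": 0,"dx": 0,"dy": 0,"dz": 0,"gripper": -1},{"rx": 0,"ry": 0,"rz": 0,"dx": 0,"dy": 0,"dz": 0,"gripper": -1},{"rx": 0,"ry": 0,"rz": 0,"dx": 0,"dy": 0,"dz": 0,"gripper": -1}]}}

```text
clock: 20.48
tcp_pos: [0.3958, 0.2992, 0.0294]
orientation: [2.391, 2.037, 0.002]
contact_force: [-0.7, -0.4, 5.9]
grip_width: 0.0454
gripper_force: 40.1
```

Request:
{"op": "step_arm", "data": {"moves": [{"rx": 0,"ry": 0,"rz": 0,"dx": 0,"dy": 0,"dz": -30,"gripper": -1},{"rx": 0,"ry": 0,"rz": 0,"dx": 0,"dy": 0,"dz": -40,"gripper": -1},{"rx": 0,"ry": 0,"rz": 0,"dx": 0,"dy": 0,"dz": -40,"gripper": -1},{"rx": 0,"ry": 0,"rz": 0,"dx": 0,"dy": 0,"dz": 0,"gripper": -1},{"rx": 0,"ry": 0,"rz": 0,"dx": 0,"dy": 0,"dz": 0,"gripper": -1}]}}

```text
clock: 21.1
tcp_pos: [0.3952, 0.2984, 0.1382]
orientation: [2.391, 2.037, -0.001]
contact_force: [-0.3, 0.1, -1.3]
grip_width: 0.0453
gripper_force: 41.6
```

```bash
python3 -c "
from h import *
go(.5899,.0538,.037,8)"
```

```text
t 21.10 tcp [0.3952 0.2984 0.1382] psi 80.87 tilt -1.0000 grip 0.0453 f [-0.3  0.1 -1.3] j [-0.32  0.39 -0.54  2.05  0.28  0.77 -1.2 ]
tool delta mm [-210.5  231.1  101.4] per row/8 [-26.3  28.9  12.7]
```

Request:
{"op": "step_arm", "data": {"moves": [{"rx": 0,"ry": 0,"rz": 0,"dx": -26.3,"dy": 28.9,"dz": 0,"gripper": -1},{"rx": 0,"ry": 0,"rz": 0,"dx": -26.3,"dy": 28.9,"dz": 0,"gripper": -1},{"rx": 0,"ry": 0,"rz": 0,"dx": -26.3,"dy": 28.9,"dz": 0,"gripper": -1},{"rx": 0,"ry": 0,"rz": 0,"dx": -26.3,"dy": 28.9,"dz": 0,"gripper": -1},{"rx": 0,"ry": 0,"rz": 0,"dx": -26.3,"dy": 28.9,"dz": 0,"gripper": -1},{"rx": 0,"ry": 0,"rz": 0,"dx": -26.3,"dy": 28.9,"dz": 0,"gripper": -1},{"rx": 0,"ry": 0,"rz": 0,"dx": -26.3,"dy": 28.9,"dz": 0,"gripper": -1},{"rx": 0,"ry": 0,"rz": 0,"dx": -26.3,"dy": 28.9,"dz": 0,"gripper": -1},{"rx": 0,"ry": 0,"rz": 0,"dx": 0,"dy": 0,"dz": 15,"gripper": -1},{"rx": 0,"ry": 0,"rz": 0,"dx": 0,"dy": 0,"dz": 15,"gripper": -1},{"rx": 0,"ry": 0,"rz": 0,"dx": 0,"dy": 0,"dz": 0,"gripper": -1},{"rx": 0,"ry": 0,"rz": 0,"dx": 0,"dy": 0,"dz": 0,"gripper": -1}]}}

```text
clock: 22.6
tcp_pos: [0.5899, 0.0558, 0.1085]
orientation: [-2.389, -2.04, 0.0]
contact_force: [0.9, 0.6, -0.8]
grip_width: 0.0449
gripper_force: 41.6
```

```bash
python3 -c "
from h import *
go(.5899,.0538,.038)"
```

```text
t 22.60 tcp [0.5899 0.0558 0.1085] psi 80.99 tilt -1.0000 grip 0.0449 f [ 0.9  0.6 -0.8] j [ 0.12  0.55 -0.43  1.85  0.3   0.8  -0.62]
tool delta mm [-1.9  0.4 70.5] per row/1 [-1.9  0.4 70.5]
```

Request:
{"op": "step_arm", "data": {"moves": [{"rx": 0,"ry": 0,"rz": 0,"dx": -1.9,"dy": 0.4,"dz": 25,"gripper": -1},{"rx": 0,"ry": 0,"rz": 0,"dx": 0,"dy": 0,"dz": 20,"gripper": -1},{"rx": 0,"ry": 0,"rz": 0,"dx": 0,"dy": 0,"dz": 13,"gripper": -1},{"rx": 0,"ry": 0,"rz": 0,"dx": 0,"dy": 0,"dz": 7,"gripper": -1},{"rx": 0,"ry": 0,"rz": 0,"dx": 0,"dy": 0,"dz": 3,"gripper": -1},{"rx": 0,"ry": 0,"rz": 0,"dx": 0,"dy": 0,"dz": 2,"gripper": -1},{"rx": 0,"ry": 0,"rz": 0,"dx": 0,"dy": 0,"dz": 0,"gripper": -1},{"rx": 0,"ry": 0,"rz": 0,"dx": 0,"dy": 0,"dz": 0,"gripper": -1}]}}

```text
clock: 23.6
tcp_pos: [0.5907, 0.0527, 0.039]
orientation: [2.391, 2.038, 0.001]
contact_force: [-0.8, 0.8, -1.5]
grip_width: 0.0448
gripper_force: 41.6
```

Request:
{"op": "step_arm", "data": {"moves": [{"rx": 0,"ry": 0,"rz": 0,"dx": 0,"dy": 0,"dz": 1.5,"gripper": -1},{"rx": 0,"ry": 0,"rz": 0,"dx": 0,"dy": 0,"dz": 0,"gripper": -1},{"rx": 0,"ry": 0,"rz": 0,"dx": 0,"dy": 0,"dz": 0,"gripper": 0.3},{"rx": 0,"ry": 0,"rz": 0,"dx": 0,"dy": 0,"dz": 0,"gripper": 0.3},{"rx": 0,"ry": 0,"rz": 0,"dx": 0,"dy": 0,"dz": 0,"gripper": 0.3},{"rx": 0,"ry": 0,"rz": 0,"dx": 0,"dy": 0,"dz": 0,"gripper": 0.3},{"rx": 0,"ry": 0,"rz": 0,"dx": 0,"dy": 0,"dz": -20,"gripper": 0.3},{"rx": 0,"ry": 0,"rz": 0,"dx": 0,"dy": 0,"dz": -40,"gripper": 0.3},{"rx": 0,"ry": 0,"rz": 0,"dx": 0,"dy": 0,"dz": -50,"gripper": 0.3},{"rx": 0,"ry": 0,"rz": 10.4,"dx": 0,"dy": 0,"dz": -10,"gripper": 1},{"rx": 0,"ry": 0,"rz": 10.4,"dx": 0,"dy": 0,"dz": -10,"gripper": 1},{"rx": 0,"ry": 0,"rz": 10.4,"dx": 0,"dy": 0,"dz": -10,"gripper": 1},{"rx": 0,"ry": 0,"rz": 10.4,"dx": 0,"dy": 0,"dz": -10,"gripper": 1},{"rx": 0,"ry": 0,"rz": 10.4,"dx": 0,"dy": 0,"dz": -10,"gripper": 1},{"rx": 0,"ry": 0,"rz": 0,"dx": 0,"dy": 0,"dz": 0,"gripper": 1},{"rx": 0,"ry": 0,"rz": 0,"dx": 0,"dy": 0,"dz": 0,"gripper": 1}]}}

```text
clock: 25.6
tcp_pos: [0.5903, 0.0528, 0.1975]
orientation: [-3.041, -0.789, -0.0]
contact_force: [0.5, -0.0, -0.3]
grip_width: 0.0859
gripper_force: 0.0
```

```bash
python3 -c "
from h import *
go(.489,.419,.2,10)"
```

```text
t 25.60 tcp [0.5903 0.0528 0.1975] psi 29.10 tilt -1.0000 grip 0.0859 f [ 0.5 -0.  -0.3] j [ 0.01  0.41 -0.26  1.8   0.13  0.94 -1.37]
tool delta mm [  89.6 -369.2   -2.5] per row/10 [  9.  -36.9  -0.3]
```

Request:
{"op": "step_arm", "data": {"moves": [{"rx": 0,"ry": 0,"rz": 0,"dx": 9,"dy": -36.9,"dz": 0,"gripper": 1},{"rx": 0,"ry": 0,"rz": 0,"dx": 9,"dy": -36.9,"dz": 0,"gripper": 1},{"rx": 0,"ry": 0,"rz": 0,"dx": 9,"dy": -36.9,"dz": 0,"gripper": 1},{"rx": 0,"ry": 0,"rz": 0,"dx": 9,"dy": -36.9,"dz": 0,"gripper": 1},{"rx": 0,"ry": 0,"rz": 0,"dx": 9,"dy": -36.9,"dz": 0,"gripper": 1},{"rx": 0,"ry": 0,"rz": 0,"dx": 9,"dy": -36.9,"dz": 0,"gripper": 1},{"rx": 0,"ry": 0,"rz": 0,"dx": 9,"dy": -36.9,"dz": 0,"gripper": 1},{"rx": 0,"ry": 0,"rz": 0,"dx": 9,"dy": -36.9,"dz": 0,"gripper": 1},{"rx": 0,"ry": 0,"rz": 0,"dx": 9,"dy": -36.9,"dz": 0,"gripper": 1},{"rx": 0,"ry": 0,"rz": 0,"dx": 9,"dy": -36.9,"dz": 0,"gripper": 1},{"rx": 0,"ry": 0,"rz": 0,"dx": 0,"dy": 0,"dz": 0,"gripper": 1},{"rx": 0,"ry": 0,"rz": 0,"dx": 0,"dy": 0,"dz": 0,"gripper": 1},{"rx": 0,"ry": 0,"rz": 0,"dx": 0,"dy": 0,"dz": 0,"gripper": 1}]}}

```text
clock: 27.22
tcp_pos: [0.4918, 0.4176, 0.1968]
orientation: [3.042, 0.781, -0.0]
contact_force: [1.0, -0.3, 0.7]
grip_width: 0.0855
gripper_force: 0.0
```

```bash
python3 - <<'E'
from h import *
im,c=wrist("w6")
print(cv2.projectPoints(np.array([[.489,.419,.038]]),c["rvec"],c["tvec"],c["mtx"],c["D"])[0].ravel())
E
```

```text
t 27.23 tcp [0.4918 0.4176 0.1968] psi 28.80 tilt -1.0000 grip 0.0855 f [ 1.  -0.3  0.7] j [-0.56  0.51 -0.34  1.67  0.19  1.   -2.03]
[320.11374992 194.21349439]
```

View pics/w6.png

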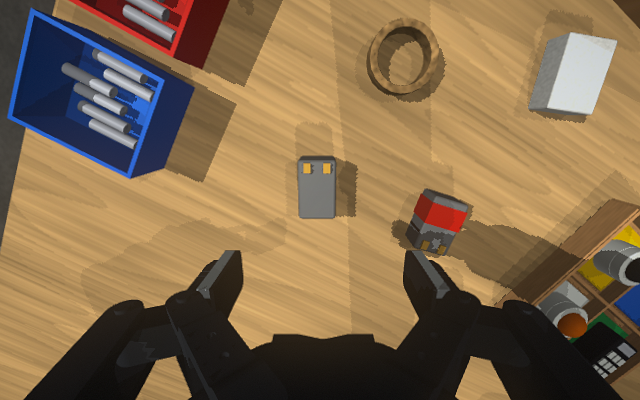

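The battery's top face spans (298,160)–(336,218), nearly square to the gripper. The returned battery starts at about x=407 and is clear. The carton shows the three items already placed.

```bash
python3 - <<'E'
from h import *; import pickle
c=pickle.load(open("pics/w6.pkl","rb"))
w=world("wrist",[[299,159.5],[335.5,159.5],[336,218],[299,218]],[.038]*4,c);m=w.mean(0);print(m,np.linalg.norm(np.diff(w,axis=0),axis=1))
go(m[0],m[1],.029)
E
```

```text
[0.49193257 0.42385413 0.038     ] [0.03687248 0.06282856 0.03981151]
t 27.27 tcp [0.4918 0.4177 0.197 ] psi 28.79 tilt -1.0000 grip 0.0856 f [ 0.1 -0.4 -0.2] j [-0.56  0.51 -0.34  1.67  0.19  1.   -2.03]
tool delta mm [  3.1  -5.5 168. ] per row/1 [  3.1  -5.5 168. ]
```

Request:
{"op": "step_arm", "data": {"moves": [{"rx": 0,"ry": 0,"rz": 0,"dx": 3.1,"dy": -5.3,"dz": 40,"gripper": 1},{"rx": 0,"ry": 0,"rz": 0,"dx": 0,"dy": 0,"dz": 40,"gripper": 1},{"rx": 0,"ry": 0,"rz": 0,"dx": 0,"dy": 0,"dz": 40,"gripper": 1},{"rx": 0,"ry": 0,"rz": 0,"dx": 0,"dy": 0,"dz": 25,"gripper": 1},{"rx": 0,"ry": 0,"rz": 0,"dx": 0,"dy": 0,"dz": 15,"gripper": 1},{"rx": 0,"ry": 0,"rz": 0,"dx": 0,"dy": 0,"dz": 8,"gripper": 1},{"rx": 0,"ry": 0,"rz": 0,"dx": 0,"dy": 0,"dz": 0,"gripper": 1},{"rx": 0,"ry": 0,"rz": 0,"dx": 0,"dy": 0,"dz": 0,"gripper": -1},{"rx": 0,"ry": 0,"rz": 0,"dx": 0,"dy": 0,"dz": 0,"gripper": -1},{"rx": 0,"ry": 0,"rz": 0,"dx": 0,"dy": 0,"dz": 0,"gripper": -1},{"rx": 0,"ry": 0,"rz": 0,"dx": 0,"dy": 0,"dz": 0,"gripper": -1},{"rx": 0,"ry": 0,"rz": 0,"dx": 0,"dy": 0,"dz": 0,"gripper": -1},{"rx": 0,"ry": 0,"rz": 0,"dx": 0,"dy": 0,"dz": 0,"gripper": -1}], "grip_force": 50}}

```text
clock: 28.9
tcp_pos: [0.4915, 0.4258, 0.0299]
orientation: [-3.042, -0.783, -0.002]
contact_force: [-1.0, -1.3, 5.7]
grip_width: 0.0393
gripper_force: 52.3
```

Request:
{"op": "step_arm", "data": {"moves": [{"rx": 0,"ry": 0,"rz": 0,"dx": 0,"dy": 0,"dz": -30,"gripper": -1},{"rx": 0,"ry": 0,"rz": 0,"dx": 0,"dy": 0,"dz": -40,"gripper": -1},{"rx": 0,"ry": 0,"rz": 9.5,"dx": 0,"dy": 0,"dz": -10,"gripper": -1},{"rx": 0,"ry": 0,"rz": 9.5,"dx": 0,"dy": 0,"dz": -10,"gripper": -1},{"rx": 0,"ry": 0,"rz": 9.5,"dx": 0,"dy": 0,"dz": -10,"gripper": -1},{"rx": 0,"ry": 0,"rz": 9.5,"dx": 0,"dy": 0,"dz": -10,"gripper": -1},{"rx": 0,"ry": 0,"rz": 0,"dx": 0,"dy": 0,"dz": 0,"gripper": -1},{"rx": 0,"ry": 0,"rz": 0,"dx": 0,"dy": 0,"dz": 0,"gripper": -1}]}}

```text
clock: 29.9
tcp_pos: [0.4906, 0.425, 0.1382]
orientation: [3.131, -0.244, -0.001]
contact_force: [-0.1, -0.2, -4.1]
grip_width: 0.0395
gripper_force: 51.5
```

```bash
python3 -c "
from h import *
go(.5752,-.0423,.038,14)"
```

```text
t 29.90 tcp [0.4906 0.425  0.1382] psi -8.92 tilt -1.0000 grip 0.0395 f [-0.1 -0.2 -4.1] j [-0.69  0.56 -0.16  1.71  0.11  0.88 -2.63]
tool delta mm [156.1 448.3 100.6] per row/14 [11.2 32.   7.2]
```

Request:
{"op": "step_arm", "data": {"moves": [{"rx": 0,"ry": 0,"rz": 0,"dx": 11.1,"dy": 32,"dz": 0,"gripper": -1},{"rx": 0,"ry": 0,"rz": 0,"dx": 11.1,"dy": 32,"dz": 0,"gripper": -1},{"rx": 0,"ry": 0,"rz": 0,"dx": 11.1,"dy": 32,"dz": 0,"gripper": -1},{"rx": 0,"ry": 0,"rz": 0,"dx": 11.1,"dy": 32,"dz": 0,"gripper": -1},{"rx": 0,"ry": 0,"rz": 0,"dx": 11.1,"dy": 32,"dz": 0,"gripper": -1},{"rx": 0,"ry": 0,"rz": 0,"dx": 11.1,"dy": 32,"dz": 0,"gripper": -1},{"rx": 0,"ry": 0,"rz": 0,"dx": 11.1,"dy": 32,"dz": 0,"gripper": -1},{"rx": 0,"ry": 0,"rz": 0,"dx": 11.1,"dy": 32,"dz": 0,"gripper": -1},{"rx": 0,"ry": 0,"rz": 0,"dx": 11.1,"dy": 32,"dz": 0,"gripper": -1},{"rx": 0,"ry": 0,"rz": 0,"dx": 11.1,"dy": 32,"dz": 0,"gripper": -1},{"rx": 0,"ry": 0,"rz": 0,"dx": 11.1,"dy": 32,"dz": 0,"gripper": -1},{"rx": 0,"ry": 0,"rz": 0,"dx": 11.1,"dy": 32,"dz": 0,"gripper": -1},{"rx": 0,"ry": 0,"rz": 0,"dx": 11.1,"dy": 32,"dz": 0,"gripper": -1},{"rx": 0,"ry": 0,"rz": 0,"dx": 11.1,"dy": 32,"dz": 0,"gripper": -1},{"rx": 0,"ry": 0,"rz": 0,"dx": 0,"dy": 0,"dz": 15,"gripper": -1},{"rx": 0,"ry": 0,"rz": 0,"dx": 0,"dy": 0,"dz": 0,"gripper": -1},{"rx": 0,"ry": 0,"rz": 0,"dx": 0,"dy": 0,"dz": 0,"gripper": -1},{"rx": 0,"ry": 0,"rz": 0,"dx": 0,"dy": 0,"dz": 0,"gripper": -1}]}}

```text
clock: 32.15
tcp_pos: [0.5738, -0.0405, 0.1244]
orientation: [-3.131, 0.247, -0.001]
contact_force: [0.1, -0.0, -2.3]
grip_width: 0.0394
gripper_force: 51.5
```

```bash
python3 -c "
from h import *
go(.5752,-.0423,.039)"
```

```text
t 32.15 tcp [ 0.5738 -0.0405  0.1244] psi -9.00 tilt -1.0000 grip 0.0394 f [ 0.1 -0.  -2.3] j [ 0.03  0.47 -0.09  1.9   0.06  0.77 -1.82]
tool delta mm [ 1.6  1.6 85.4] per row/1 [ 1.6  1.6 85.4]
```

Request:
{"op": "step_arm", "data": {"moves": [{"rx": 0,"ry": 0,"rz": 0,"dx": 1.5,"dy": 1.5,"dz": 25,"gripper": -1},{"rx": 0,"ry": 0,"rz": 0,"dx": 0,"dy": 0,"dz": 25,"gripper": -1},{"rx": 0,"ry": 0,"rz": 0,"dx": 0,"dy": 0,"dz": 18,"gripper": -1},{"rx": 0,"ry": 0,"rz": 0,"dx": 0,"dy": 0,"dz": 10,"gripper": -1},{"rx": 0,"ry": 0,"rz": 0,"dx": 0,"dy": 0,"dz": 5,"gripper": -1},{"rx": 0,"ry": 0,"rz": 0,"dx": 0,"dy": 0,"dz": 2.4,"gripper": -1},{"rx": 0,"ry": 0,"rz": 0,"dx": 0,"dy": 0,"dz": 0,"gripper": -1},{"rx": 0,"ry": 0,"rz": 0,"dx": 0,"dy": 0,"dz": 0,"gripper": -1}]}}

```text
clock: 33.15
tcp_pos: [0.5752, -0.0433, 0.0392]
orientation: [-3.132, 0.25, -0.001]
contact_force: [-0.5, 1.1, -3.9]
grip_width: 0.0392
gripper_force: 51.6
```

Request:
{"op": "step_arm", "data": {"moves": [{"rx": 0,"ry": 0,"rz": 0,"dx": 0,"dy": 0,"dz": 1.2,"gripper": -1},{"rx": 0,"ry": 0,"rz": 0,"dx": 0,"dy": 0,"dz": 0,"gripper": -1},{"rx": 0,"ry": 0,"rz": 0,"dx": 0,"dy": 0,"dz": 0,"gripper": 0.3},{"rx": 0,"ry": 0,"rz": 0,"dx": 0,"dy": 0,"dz": 0,"gripper": 0.3},{"rx": 0,"ry": 0,"rz": 0,"dx": 0,"dy": 0,"dz": 0,"gripper": 0.3},{"rx": 0,"ry": 0,"rz": 0,"dx": 0,"dy": 0,"dz": 0,"gripper": 0.3},{"rx": 0,"ry": 0,"rz": 0,"dx": 0,"dy": 0,"dz": -20,"gripper": 0.3},{"rx": 0,"ry": 0,"rz": 0,"dx": 0,"dy": 0,"dz": -40,"gripper": 0.3},{"rx": 0,"ry": 0,"rz": 0,"dx": 0,"dy": 0,"dz": -50,"gripper": 0.3},{"rx": 0,"ry": 0,"rz": 0,"dx": 0,"dy": 0,"dz": -50,"gripper": 0.3},{"rx": 0,"ry": 0,"rz": 0,"dx": 0,"dy": 40,"dz": 0,"gripper": 0.3},{"rx": 0,"ry": 0,"rz": 0,"dx": 0,"dy": 40,"dz": 0,"gripper": 0.3},{"rx": 0,"ry": 0,"rz": 0,"dx": 0,"dy": 40,"dz": 0,"gripper": 0.3},{"rx": 0,"ry": 0,"rz": 0,"dx": 0,"dy": 40,"dz": 0,"gripper": 0.3},{"rx": 0,"ry": 0,"rz": 0,"dx": 0,"dy": 40,"dz": 0,"gripper": 0.3},{"rx": 0,"ry": 0,"rz": 0,"dx": 0,"dy": 40,"dz": 0,"gripper": 0.3},{"rx": 0,"ry": 0,"rz": 0,"dx": 0,"dy": 0,"dz": 0,"gripper": 0.3},{"rx": 0,"ry": 0,"rz": 0,"dx": 0,"dy": 0,"dz": 0,"gripper": 0.3}]}}

```text
clock: 35.4
tcp_pos: [0.5369, -0.2796, 0.1973]
orientation: [-3.131, 0.249, 0.0]
contact_force: [0.3, 1.0, 0.8]
grip_width: 0.0553
gripper_force: 0.0
```

```bash
python3 - <<'E'
from h import *
crop(r.grab_frame("top"),200,150,200,120,4,"t2")
im=r.grab_frame("side");crop(im,255,155,120,100,6,"s2"); state()
E
```

```text
t 35.50 tcp [ 0.5373 -0.2787  0.1974] psi -8.99 tilt -1.0000 grip 0.0555 f [-0.1  1.2 -0.6] j [ 0.39  0.42 -0.02  1.78  0.01  0.94 -1.36]
```

View pics/t2.png

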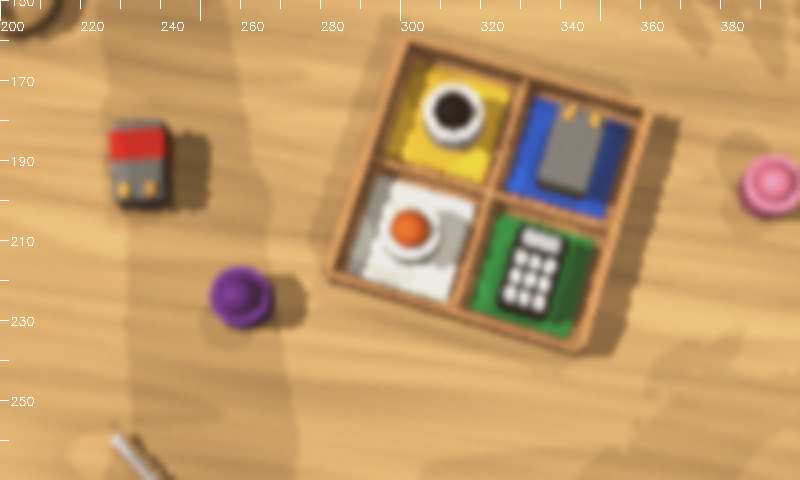

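View pics/s2.png

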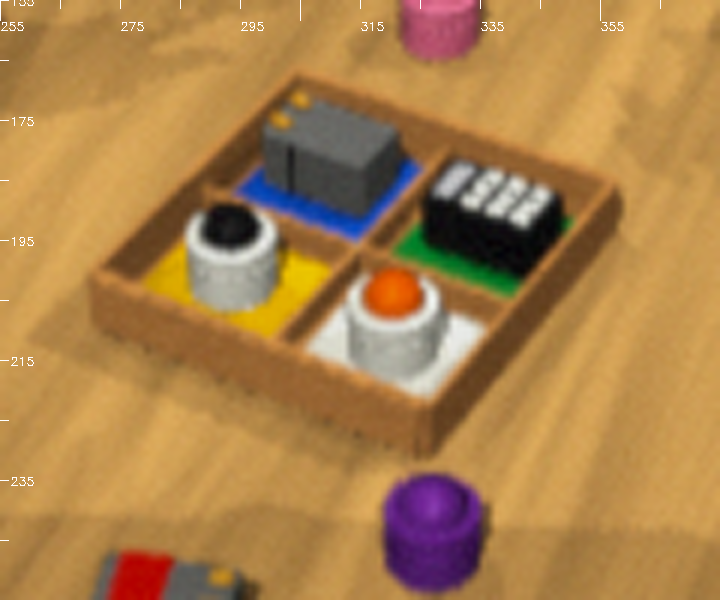

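All four items stand upright in their own cells. Tops in the top-view crop: camera (454,110), siren (409,229), keypad (534,271), battery (571,152). I'll check the offsets in numbers.

```bash
python3 - <<'E'
from h import *
L=lambda p:np.array(p)/4+[199.6,149.6]
T=dict(cam=((454,110),.053,(.5899,.0538)),cam_rim=((454,113),.042,(.5899,.0538)),siren=((409,229),.053,(.4942,.0691)),siren_rim=((411,232),.042,(.4942,.0691)),kp=((534,271),.042,(.4788,-.0269)),bat=((571,152),.046,(.5752,-.0423)))
for k,(p,z,t) in T.items():
    w=world("top",[L(p)],[z])[0]; print(k,w.round(4),((w[:2]-t)*1000).round(1))
E
```

```text
cam [0.5888 0.0491 0.053 ] [-1.1 -4.7]
cam_rim [0.5896 0.0494 0.042 ] [-0.3 -4.4]
siren [0.4926 0.0692 0.053 ] [-1.6  0.1]
siren_rim [0.4927 0.0682 0.042 ] [-1.5 -0.9]
kp [ 0.476  -0.0276  0.042 ] [-2.8 -0.7]
bat [ 0.5703 -0.0434  0.046 ] [-4.9 -1.1]
```

All four are within about 5 mm of their pad centres, against a 15 mm limit, so I'm handing in.

```bash
python3 -c "
from bench import r
print(r.hand_in())"
```

```text
the job is handed in; nothing more can be done
None
```

The kit is packed and handed in at about 35.5 s: camera on yellow, siren on white, keypad on green, battery on blue, each upright and measured within about 5 mm of its pad centre; the arm went near neither red-marked return, and no verdict came back.

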